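# Hook the dishwasher door spring onto its anchor post

### The arm

A 6-joint arm with a two-finger parallel gripper is mounted at the origin on a cart in front of the work surface, level with it; the furniture and walls round the work are solid. World frame = base frame: x ahead of the robot, y to its left, z up, the work surface at z = 0. Lengths are in mm, angles in degrees, forces in N, time in s.
With the tool pointing down it reaches from about 350 to 850 mm from the base axis. Payload 8.1 kg.
Tool frame: the origin (TCP) lies midway between the tips of the shut fingers; the grasp point (between the pads) lies 19 mm behind it; z points along the fingers, x is the direction in which the jaws open and shut, and the axes are right-handed (so a half turn about z gives the same grasp; the last joint's range is limited). The gripper opens to 85 mm and grips with 20 to 120 N. Pads are 22 mm wide; open, the fingers measure 114 mm over their backs; the gripper's body (76 mm by 85 mm) begins 54 mm behind the grasp point. The pads swing forward as they close: fully open they stand 13 mm farther back than shut.
Start: joints at [62.544, 7.471, 85.268, -0, 87.261, -4.893], TCP at [230.2, 554.088, 231.292] pointing down, gripper open.
Joint ranges: [-169.43, 169.43], [-51.17, 129.36], [1.28, 143.12], [-76.62, 256.62], [0, 156.53], [-152.29, 152.29]. Speed limits (degrees/s): [136.94, 136.94, 159.86, 180, 180, 180].

### API

Orientations are given as a 3x3 rotation matrix whose columns are the frame's x, y, z axes.
In Python, from bench import manip gives the robot as it stands. The module is installed in compiled form; this text tells all that it offers. Calls block until the motion is done:
- manip.move_to(position, orientation): joint-space move of the TCP to a pose.
- manip.movel(position, frame=None, feed=150, guard=None): straight line of the TCP; frame=None keeps the orientation; feed is the mean speed in mm/s. With guard (N) it stops when the force on the tool has changed by that much, and returns True; else False.
- manip.move_joints(angles): joint-space move.
- manip.gripper_to(opening, strength=None): finger opening in mm; strength is the grip in N (None keeps the last); returns when the fingers have stopped.
- manip.wait(seconds).
- manip.inverse_kinematics(position, orientation): joint angles nearest the present ones, or None.
- manip.grab_frame(name): name is "scene" or "side" or "wrist"; returns a dict with "frame" (480x640x3 uint8, red, green, blue), "fovy" (degrees; the focal length in pixels is half the picture's height over the tangent of half this angle, whatever the lens; pixels are square), "cx", "cy" (the principal point, pixels), "dist" ([k1, k2, p1, p2, k3] as OpenCV has them; the pictures are not rectified), "rvec" (rotation vector, rad) and "tvec" (3), from world to camera coordinates, as OpenCV has them. Camera axes: x right, y down, z forward; pixel columns grow to the right and rows downward; lengths in mm; the calibration is good to about 2 mm. A picture is of the moment at which its call begins. There is no depth.
A pose or a line that the arm cannot do raises manip.IKError and nothing moves.
- manip.job_done(): hands the job in, once; it reports no verdict.
Trained networks look in a picture, given as the dict that the camera call returned (one of the last four; its "shot" number tells which), for a name from the list of things; names that differ only in an ending like _2 or _b are one class to them, and where a whole thing is asked for, a point or a joint stands for the part that bears it (a point fixed in the world has none). Each returns a list of dicts, best first, with "confidence" (0 to 1); they miss things now and then, are a little off and sometimes report something else, mostly with a low value. They report only what shows in the picture. A call takes as long as a camera call. They do not tell look-alikes from the thing itself.
- manip.silhouettes(picture, label): "region" (480x640 bool, what is visible of it) and "pixel" ([column, row] in pixels, amid what is visible of it).
- manip.landmark_of(picture, label): "pixel" ([column, row] in pixels: a listed point, or the origin of a listed thing).
Readings, each from a call of its own:
- manip.read_time(): time.
- manip.read_joint_positions(): joint angles.
- manip.read_joint_velocities(): joint speeds.
- manip.read_joint_efforts(): joint torques, N m.
- manip.read_tool_pos(): TCP position.
- manip.read_eef_rot(): TCP orientation.
- manip.read_force(): force on the tool from outside, world axes, zero at the start.
- manip.read_wrist_torque(): the same for the moment, N m.
- manip.read_grip_width(): finger opening in mm.
Only numpy, scipy, OpenCV 4.12 (cv2) and the standard library are available. Lean on these libraries where they do the work, as an engineer would, in place of code of your own. Each camera call takes 0.05 s, during which the arm holds its last target. There are 200 camera calls.

### The job

The dishwasher's door-hinge bracket lies on the worktop with its spring unhooked. With the spring puller from the wooden stand, its pin through the eye of the hook, stretch the spring until the hook catches round the far side of the anchor post: feel for the post without forcing, and ease off gently so that nothing snaps. Then stand the puller back in its stand; keep your hand off the hook and leave the other things where they are.

Things in the scene. Friction and masses are not known exactly. Their poses are not given: they have to be found in the camera images.
- puller_grip (a point): The spring puller, an upright tool in the wooden stand: black handle 26 x 16 mm in plan (along its x and y: pinch it along y), 28 to 92 mm above the tip; below it a steel collar 26 mm wide (24 to 28 mm above the tip) and a round steel pin 8 mm thick with a tapered tip. 80 to 170 g. This point is on the axis 50 mm above the tip; z points up.
- puller_tip (a point): The lower end of the puller's pin, on its axis (50 mm below puller_grip). The pin is free over 24 mm above this point, up to the collar.
- puller: The whole puller; origin at its tip, z up along its axis.
- stand_hole0 (a point): Centre of the mouth of the hole in the fixed wooden stand (block 70 x 70 x 26 mm), at the block's top. The hole goes right through, 15 mm wide with a 2 mm chamfer. The puller stands in it with its collar on the block's top, its tip then 2 mm above the worktop.
- bracket: The hinge bracket, a fixed aluminium plate 250 x 110 mm, 8 mm thick with 10 mm high rims along its long sides; origin at the centre of its underside, x along its length from the spring's pivot toward the anchor post, y across, z up. The spring swivels level about a steel pivot pin at x = -95 mm, y = 0 (top 34 mm above the worktop).
- slot_mid (a point): Middle of the slot for the anchor post, on the bracket's top at x = 45 mm, y = 0. The post (upright steel pin 10 mm thick, 13 mm head, 34 mm above the worktop at its top) is clamped on y = 0 anywhere up to 18 mm either way along x of this point. Where is not reported: see or feel it. It does not shift under hand forces.
- hook_eye (a point): Centre of the eye at the free end of the spring's hook, 24 mm above the worktop. x points outward from the pivot along the spring, y to its left, z up. The eye is a closed rectangle of 5 mm steel wire, 16 x 16 mm inside, so the 8 mm pin has 4 mm of play each way. The hook cannot move up or down: it swivels about the pivot and slides along its x as the spring stretches.
- hook_throat (a point): Centre of the hook's throat, 18 mm from the eye's centre toward the pivot, 110 mm from the pivot when the spring is slack. Axes as hook_eye. The post's axis lies here once hooked: the wire bar between throat and eye bears on the post's side away from the pivot. The shank passes on the +y side (inner face 8 mm off) and steps back square to the centre line 18.5 mm behind.
- hook_lip (a point): Rear end of the hook's lip, beside the throat at y = -10.5 mm. The lip is straight from here to the eye, outer face 13 mm from the centre line. Behind it is the mouth, open to -y. Draw the hook out until the throat is 7.5 to 11 mm further from the pivot than the post, swing it to its -y so that the post passes behind the lip into the mouth, and let it back.
- spring (a joint): Swivel angle of the spring about the pivot, rad: 0 lies along the bracket's x axis (pointing at the post), positive counter-clockwise seen from above. It starts at +0.25 to +0.5, so the hook has to swing clockwise to the post, mouth first. It stays where it is left.
- hook (a joint): Stretch of the spring, m: 0 slack, at most 0.075. The pull is 1.2 N at the start of the stretch and grows by 0.12 N per mm. When hooked on the post it reads 0.012 to 0.048. More than 12 N on the hook, or of the hook on the post, counts as forcing.
- tin: Low round food tin, 86 mm wide, 40 mm high, standing behind the work; origin at its underside. Bystander.
- mug: White mug with a blue line and a handle, 84 x 115 mm, 89 mm high; origin at its underside. Bystander.
- spice: Spice jar with a red cap, 45 mm wide, 106 mm high; origin at its underside. Bystander.
Things that resemble listed ones, but are neither listed nor needed, are in the scene too. There is more than one size of the part that bears stand_hole0; the job needs the middle-sized.

How it is judged (in metres and radians):
On the way, in this order (a step that is already met when the one before it is completed fails the run):
1. the puller's pin stretches the spring (value of joint hook above 0.008 m and contact force between puller and hook above 1.5 N), for 0.2 s.
2. the post holds the stretched spring and the puller is out of the eye (value of joint hook above 0.01 m and height (world z) of puller_tip above 0.03 m and contact force between hook and anchor_c1 above 1.5 N), for 0.2 s.
At the end, for the whole second after the job is handed in: Hook on the post: spring stretched over 10 mm, within 0.1 rad of the bracket's length, pulling on the post with over 1.5 N. Puller standing still and released in its stand: within 0.1 rad of upright, pin within 6 mm of the hole's centre, tip under 6 mm above the worktop (value of joint hook above 0.01 m and value of joint spring between -0.1 and 0.1 rad and contact force between hook and anchor_c1 above 1.5 N and horizontal distance between puller_tip and stand_hole0 below 0.006 m and height (world z) of puller_tip below 0.006 m and angle between puller's own z axis and vertical below 0.1 rad and linear speed of puller below 0.02 m/s); the robot touches nothing.
It fails at once if the puller forces the hook with more than 12 N (contact force between puller and hook above 12 N).
It fails at once if the hook is forced against the post with more than 12 N (contact force between hook and anchor_c1 above 12 N).
It fails at once if the spring is let snap (hook faster than 0.2 m/s) (linear speed of hook above 0.2 m/s).
It fails at once if the hand touches the hook (contact force between any of the arm, the fingers and hook above 0.5 N).
It fails at once if a bystander is moved more than 30 mm (distance of any of tin, mug, spice from where it was at the start of the episode above 0.03 m).
It also fails if it takes over 72 s, if anything falls off the work surface, if the arm or the gripper's body presses on something with over 40 N, if the wrist force passes 120 N, or if a joint passes its speed limit or range.

## Working session

There is one attempt and no reset: what is moved stays moved. The work goes in short steps, each a Python script; the robot and the scene stay as the last script left them, time stands still between calls to the robot, and variables do not carry over. Pictures are saved under pics/ and viewed, on a budget of 10 in all, crops included, one or two more only if the job needs it, and the job is handed in when it is done.

```bash
mkdir -p pics
cat > h.py <<'E'
import numpy as np, cv2
from bench import manip
def cam(p):
    f=240/np.tan(np.radians(p["fovy"])/2)
    K=np.array([[f,0,p["cx"]],[0,f,p["cy"]],[0,0,1.]])
    return K,np.array(p["dist"],float),np.array(p["rvec"],float),np.array(p["tvec"],float)
def ray(p,px):
    K,d,r,t=cam(p);R=cv2.Rodrigues(r)[0]
    u=cv2.undistortPoints(np.array([[px]],float),K,d)[0,0]
    return -R.T@t.ravel(),R.T@np.array([u[0],u[1],1])
def at_z(p,px,z):
    c,v=ray(p,px);return c+v*(z-c[2])/v[2]
def proj(p,X):
    K,d,r,t=cam(p);return cv2.projectPoints(np.array(X,float).reshape(-1,1,3),r,t,K,d)[0][:,0]
def tri(obs):
    A=np.zeros((3,3));b=np.zeros(3)
    for p,px in obs:
        c,v=ray(p,px);v=v/np.linalg.norm(v);M=np.eye(3)-np.outer(v,v);A+=M;b+=M@c
    return np.linalg.solve(A,b)
def save(p,name,crop=None,scale=1):
    im=p["frame"]
    if crop: im=im[crop[1]:crop[3],crop[0]:crop[2]]
    cv2.imwrite("pics/"+name,cv2.resize(im[...,::-1],None,fx=scale,fy=scale,interpolation=cv2.INTER_CUBIC))
E
python3 - <<'E'
from h import *
np.set_printoptions(precision=1,suppress=True)
Z=dict(puller_grip=52,puller_tip=2,stand_hole0=26,slot_mid=8,hook_eye=24,hook_throat=24,hook_lip=24,bracket=0,tin=0,mug=0,spice=0)
ps=[]
for n in("scene","side"):
    p=manip.grab_frame(n);ps.append(p)
    for l,z in Z.items():
        for d in manip.landmark_of(p,l)[:4]: print(n,l,round(d["confidence"],2),np.array(d["pixel"]),at_z(p,d["pixel"],z))
im=[p["frame"] for p in ps]
cv2.imwrite("pics/a.png",im[0][...,::-1]);cv2.imwrite("pics/b.png",im[1][...,::-1])
E
```

```text
scene puller_grip 0.65 [317.  297.4] [ 415.2 -297.1   52. ]
scene puller_tip 0.73 [320.4 313.9] [ 429.1 -296.5    2. ]
scene stand_hole0 0.86 [313.2 306.4] [ 413.  -288.5   26. ]
scene stand_hole0 0.7 [358.7 331.8] [ 405. -421.   26.]
scene stand_hole0 0.69 [462.7 352.3] [ 488.  -613.8   26. ]
scene slot_mid 0.6 [230.5 271.5] [411.3  -4.8   8. ]
scene hook_eye 0.65 [315.5 301.8] [ 433.3 -277.5   24. ]
scene hook_eye 0.41 [241.3 260.5] [451.3  -2.   24. ]
scene hook_throat 0.39 [242.6 261.9] [448.4 -10.5  24. ]
scene hook_lip 0.65 [241.5 258.9] [457.7   4.6  24. ]
scene hook_lip 0.65 [317.8 300.7] [ 440.4 -278.2   24. ]
scene bracket 0.87 [241.2 264.4] [465.9  17.    0. ]
scene bracket 0.57 [320.4 315.3] [ 427.1 -298.3    0. ]
scene tin 0.67 [372.3 265.9] [ 702.8 -243.9    0. ]
scene mug 0.8 [169.5 239.6] [421.6 291.3   0. ]
scene mug 0.21 [280.  233.7] [679.5  84.4   0. ]
scene spice 0.7 [280.4 232.1] [688.8  92.1   0. ]
side puller_grip 0.58 [305.3 275.9] [ 409.  -277.9   52. ]
side puller_tip 0.7 [358.2 249.3] [ 710.3 -212.3    2. ]
side puller_tip 0.55 [314.  290.6] [ 425.4 -300.9    2. ]
side stand_hole0 0.9 [403.5 327.3] [ 474.4 -620.6   26. ]
side stand_hole0 0.83 [309.9 282.5] [ 421.6 -285.4   26. ]
side stand_hole0 0.66 [336.4 301.1] [ 417.2 -409.6   26. ]
side slot_mid 0.62 [250.3 246.4] [427.1  37.6   8. ]
side hook_eye 0.43 [264.1 244.4] [456.3  -4.5  24. ]
side hook_throat 0.39 [262.  241.2] [464.  18.  24.]
side hook_lip 0.53 [261.7 238.7] [473.8  32.8  24. ]
side bracket 0.69 [263.  245.2] [474.2  26.9   0. ]
side tin 0.55 [360.7 252.9] [ 702.  -232.9    0. ]
side mug 0.61 [210.2 218.2] [441.9 322.4  -0. ]
side spice 0.53 [296.9 223.3] [671.9  76.1   0. ]
```

View pics/a.png

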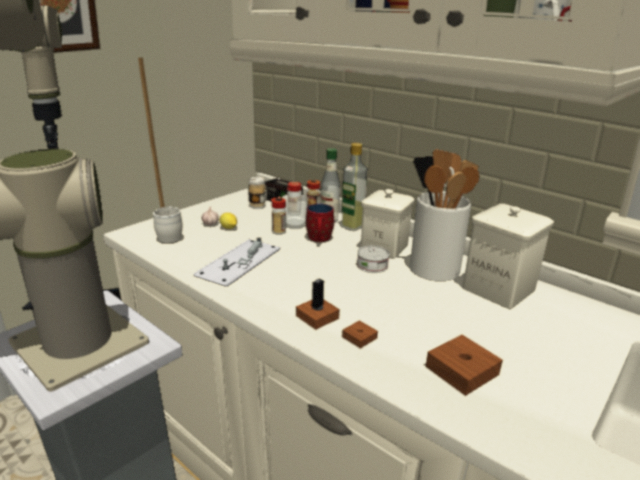

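View pics/b.png

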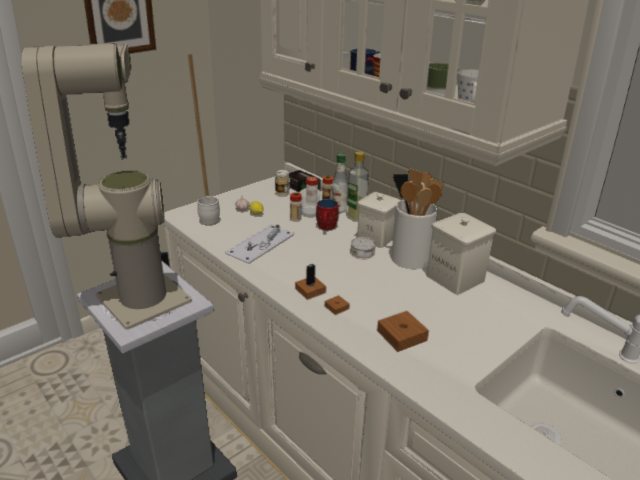

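Three stands show in the scene view: (313,306), which holds the puller; (359,332), smaller; and (463,352), larger. The middle-sized one is at (313,306). The bracket is at about (241,262). Next are close looks with the wrist camera.

Run:
```python
from h import *
np.set_printoptions(precision=1,suppress=True)
print(manip.read_eef_rot())
def down(a):
    c,s=np.cos(a),np.sin(a);return np.array([[c,s,0],[s,-c,0],[0,0,-1.]])
Z=dict(puller_grip=52,stand_hole0=26,slot_mid=8,hook_eye=24,hook_throat=24,hook_lip=24,bracket=0)
for k,xy in enumerate([(440,20),(400,-290)]):
    manip.move_to([*xy,330],down(np.pi/2)); manip.wait(.3)
    p=manip.grab_frame("wrist"); save(p,f"w{k}.png")
    print(p["tvec"],p["rvec"],p["fovy"],manip.read_joint_positions(), manip.read_time())
    for l,z in Z.items():
        for d in manip.landmark_of(p,l)[:3]: print(l,round(d["confidence"],2),np.array(d["pixel"]),at_z(p,d["pixel"],z))
    import pickle;pickle.dump(p,open(f"w{k}.pkl","wb"))
```

```text
[[ 0.4  0.9 -0. ]
 [ 0.9 -0.4 -0. ]
 [-0.  -0.  -1. ]]
[ -20.5 -490.6  337.9] [-2.  -2.1 -0.3] 64.08224861034573 [ -4.  -18.7  99.6  -0.   99.2 -94.1] 3.6417
puller_grip 0.71 [ 32.1 172.5] [ 416.1 -297.8   52. ]
stand_hole0 0.81 [ 47.  169.4] [ 416.  -298.4   26. ]
slot_mid 0.83 [323.5 176.5] [428.1  27.5   8. ]
hook_eye 0.88 [296.1 200.1] [453.9  -5.2  24. ]
hook_eye 0.38 [138.6 364.3] [ 685.6 -229.1   24. ]
hook_throat 0.74 [306.1 208.3] [463.8   6.6  24. ]
hook_lip 0.72 [311.2 204.2] [458.8  12.7  24. ]
hook_lip 0.3 [ 34.9 175.7] [ 423.6 -316.4   24. ]
bracket 0.77 [330.5 212.9] [475.2  36.7   0. ]
[ 289.5 -452.7  350.1] [-2.  -2.1 -0.3] 64.08224861034573 [ -41.8  -10.2   92.5    0.    97.7 -131.9] 5.5333
stand_hole0 0.97 [312.2 201.2] [ 415.4 -295.7   26. ]
stand_hole0 0.96 [214.5 204.8] [ 419.8 -412.3   26. ]
stand_hole0 0.89 [ 43.4 246.4] [ 472.7 -633.8   26. ]
slot_mid 0.62 [572.  209.8] [428.7  31.8   8. ]
hook_eye 0.86 [549.4 232.6] [454.1  -2.   24. ]
hook_throat 0.63 [554.  241.3] [465.4   6.   24. ]
hook_lip 0.75 [560.8 238.5] [461.7  14.   24. ]
bracket 0.64 [565.4 241. ] [472.6  37.1   0. ]
bracket 0.63 [568.5 209.7] [430.5  32.6   0. ]
```

View pics/w0.png

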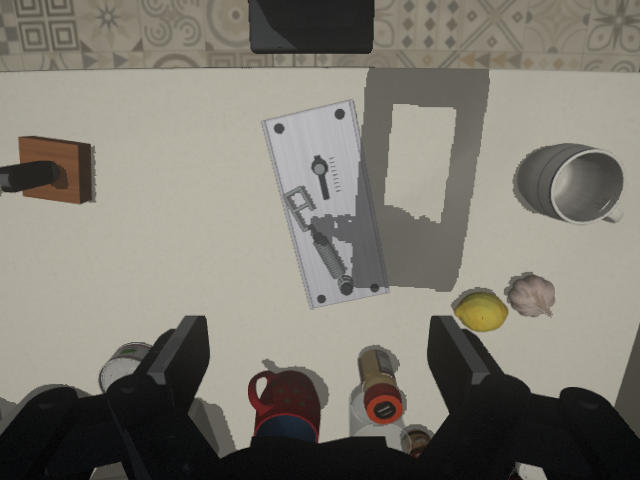

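View pics/w1.png

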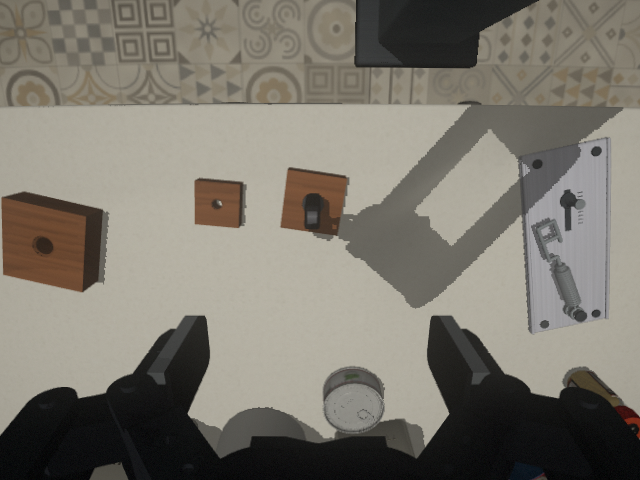

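Both wrist views fit. The middle stand at (312,201) holds the puller and has a 70 mm block, with the smaller one at (217,203) and the larger at (43,246). The bracket's x axis points toward the robot: pivot at (346,284), post head near (319,163), eye near (298,198). Next, closer enlarged looks.

```bash
cat >> h.py <<'E'
def down(a):
    c,s=np.cos(a),np.sin(a);return np.array([[c,s,0],[s,-c,0],[0,0,-1.]])
E
python3 - <<'E'
from h import *
import pickle
np.set_printoptions(precision=1,suppress=True)
Z=dict(puller_grip=52,stand_hole0=26,slot_mid=8,hook_eye=24,hook_throat=24,hook_lip=24,bracket=0)
for k,xy in ((1,(430,-295)),(0,(480,25))):
    manip.move_to([*xy,230],down(np.pi/2)); manip.wait(.3)
    p=manip.grab_frame("wrist"); pickle.dump(p,open(f"c{k}.pkl","wb"))
    u=proj(p,[[450,20,20],[415,-292,60]][k]).ravel().astype(int);print(u)
    w=(130,140) if k==0 else (100,100)
    x0,y0=max(0,u[0]-w[0]),max(0,u[1]-w[1]); print("crop",x0,y0, -cv2.Rodrigues(p["rvec"])[0].T@p["tvec"])
    save(p,f"c{k}.png",(x0,y0,u[0]+w[0],u[1]+w[1]),2 if k==0 else 3)
    for l,z in Z.items():
        for d in manip.landmark_of(p,l)[:2]: print(l,round(d["confidence"],2),np.array(d["pixel"]),at_z(p,d["pixel"],z))
E
```

```text
[322 197]
crop 222 97 [ 351.4 -294.6  375.8]
puller_grip 0.85 [318.9 200.8] [ 419.7 -294.8   52. ]
stand_hole0 0.88 [191.5 196.5] [ 421.  -413.1   26. ]
stand_hole0 0.75 [315.4 190.4] [ 415.4 -298.    26. ]
hook_eye 0.72 [619.1 230. ] [453.4  -2.1  24. ]
hook_throat 0.94 [621.8 245.4] [469.2   4.6  24. ]
hook_throat 0.51 [636.6 245.4] [469.2  20.   24. ]
hook_lip 0.92 [635.3 236. ] [459.5  16.1  24. ]
bracket 0.94 [633.9 243.2] [474.8  37.8   0. ]
[312 174]
crop 182 34 [401.3  25.1 373.7]
stand_hole0 0.28 [332.4 196.5] [469.6  38.   26. ]
slot_mid 0.67 [318.8 152.9] [431.9  25.6   8. ]
slot_mid 0.24 [305.4 186.4] [463.3  12.7   8. ]
hook_eye 0.74 [286.  180.9] [455.5  -4.4  24. ]
hook_throat 0.55 [296.7 197.7] [471.1   5.1  24. ]
hook_lip 0.66 [305.3 188.8] [462.8  13.2  24. ]
bracket 0.8 [329.  196.8] [475.   35.6   0. ]
```

View pics/c0.png

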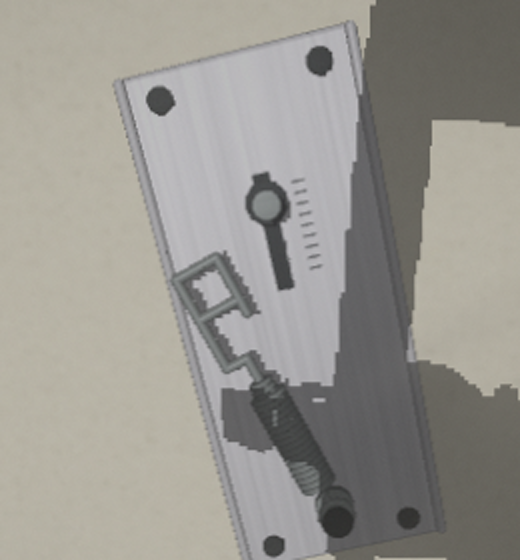

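View pics/c1.png

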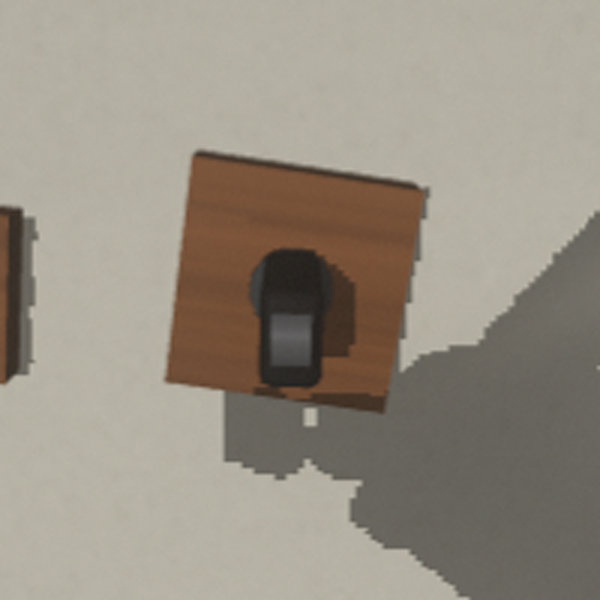

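The crops show the post head at (266,204), the pivot top at (337,520), the eye centred near (209,288) and the puller handle lying along image-vertical (world x). Next I compute the geometry.

Run:
```python
from h import *
import pickle
np.set_printoptions(precision=1,suppress=True)
p=pickle.load(open("c0.pkl","rb"));q=pickle.load(open("c1.pkl","rb"))
f=lambda x,y,z:at_z(p,(182+x/2,34+y/2),z)
g=lambda x,y,z:at_z(q,(222+x/3,97+y/3),z)
piv=f(337,520,34);post=f(266,204,34);eye=f(209,288,24)
b=[f(*c,9) for c in((160,100),(319,60),(408,518),(273,546))]
print("piv",piv,"post",post,"eye",eye);print(np.array(b))
d=post-piv;print("post dist",np.hypot(*d[:2]),np.degrees(np.arctan2(d[1],d[0])))
d=eye-piv;print("eye dist",np.hypot(*d[:2]),np.degrees(np.arctan2(d[1],d[0])))
m=(b[0]+b[1]-b[2]-b[3]);print("bolt dir",np.degrees(np.arctan2(m[1],m[0])), np.mean(b,0))
print("rim corners",[f(x,y,18) for x,y in((117,84),(352,24),(441,530))],[f(x,y,10) for x,y in((117,84),(352,24),(441,530))])
print("handle top",g(290.5,334,94),"stand",np.mean([g(*c,26) for c in((195,155),(425,187),(385,412),(167,382))],0),[g(*c,26) for c in((195,155),(425,187),(385,412),(167,382))])
```

```text
piv [564.2  56.4  34. ] post [415.6  22.3  34. ] eye [452.9  -3.8  24. ]
[[371.7 -24.7   9. ]
 [355.5  45.5   9. ]
 [575.1  95.8   9. ]
 [591.3  25.2   9. ]]
post dist 152.4936417291449 -167.0905750680042
eye dist 126.53331678772156 -151.58228822008013
bolt dir -167.1393566714111 [473.4  35.4   9. ]
rim corners [array([365.9, -41.8,  18. ]), array([342.6,  58.6,  18. ]), array([577.6, 111.4,  18. ])] [array([365.1, -43.3,  10. ]), array([341.3,  59.4,  10. ]), array([581.6, 113.4,  10. ])]
handle top [ 416.6 -294.8   94. ] stand [ 417.7 -294.1   26. ] [array([ 378. , -323.3,   26. ]), array([ 387.3, -254.7,   26. ]), array([ 457.6, -264.9,   26. ]), array([ 447.8, -333.8,   26. ])]
```

Run:
```python
from h import *
import pickle
np.set_printoptions(precision=2,suppress=True)
D=down(np.pi/2)
manip.gripper_to(50,30)
manip.move_to([417,-294.5,150],D)
manip.movel([417,-294.5,35],feed=100,guard=5) and print("contact")
print(manip.read_tool_pos())
print(manip.gripper_to(0,100),manip.read_grip_width(),manip.read_force())
manip.wait(.2)
manip.movel([417,-294.5,120],feed=80)
manip.wait(.3);print(manip.read_grip_width(),manip.read_force(),manip.read_tool_pos())
p=manip.grab_frame("wrist");pickle.dump(p,open("g.pkl","wb"))
tcp=manip.read_tool_pos();print("expect tip",proj(p,[tcp[0],tcp[1],tcp[2]-33]),"grip",proj(p,[tcp[0],tcp[1],tcp[2]+17]))
for l in("puller_tip","puller_grip"):
    for d in manip.landmark_of(p,l)[:3]:print(l,d["confidence"],np.array(d["pixel"]))
save(p,"g.png",(200,130,440,330),3)
print(manip.read_time())
```

```text
[ 417.57 -294.99   35.84]
False 15.128973860313085 [0.83 0.23 4.94]
14.916094975234367 [-0.47 -1.28 -0.48] [ 416.87 -294.39  119.7 ]
expect tip [[316.46 283.44]] grip [[315.92 337.42]]
puller_tip 0.79 [319.1 283. ]
14.3
```

View pics/g.png

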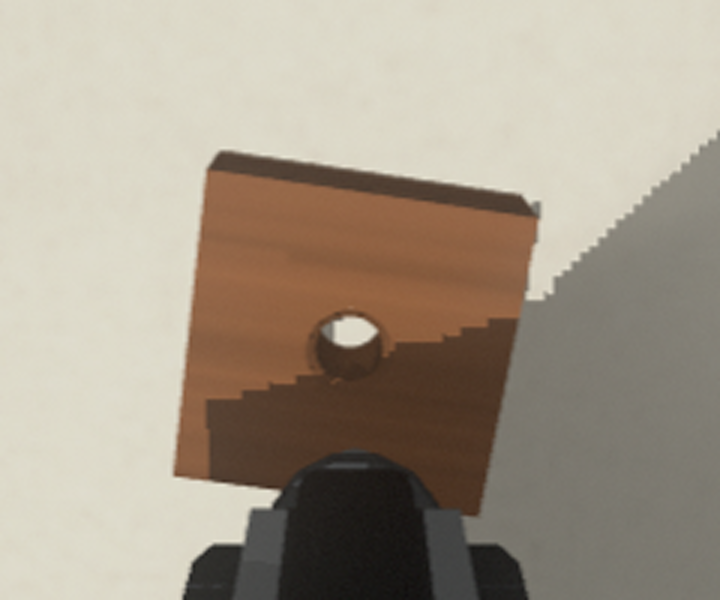

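Run:
```python
from h import *
import pickle
np.set_printoptions(precision=2,suppress=True)
p=pickle.load(open("g.pkl","rb"));print("hole",at_z(p,(200+349/3,130+346/3),26))
manip.movel([453.3,-4,120],feed=200)
manip.movel([453.3,-4,85],feed=80); manip.wait(.3)
f0=np.array(manip.read_force())
r=manip.movel([453.3,-4,47],feed=25,guard=2.5)
print(r,manip.read_tool_pos(),np.array(manip.read_force())-f0,manip.read_time())
p=manip.grab_frame("wrist");save(p,"e.png",(180,80,440,300),3);pickle.dump(p,open("e.pkl","wb"))
```

```text
hole [ 416.93 -294.78   26.  ]
False [453.46  -4.02  47.18] [-0.03  0.68 -0.44] 18.4667
```

View pics/e.png

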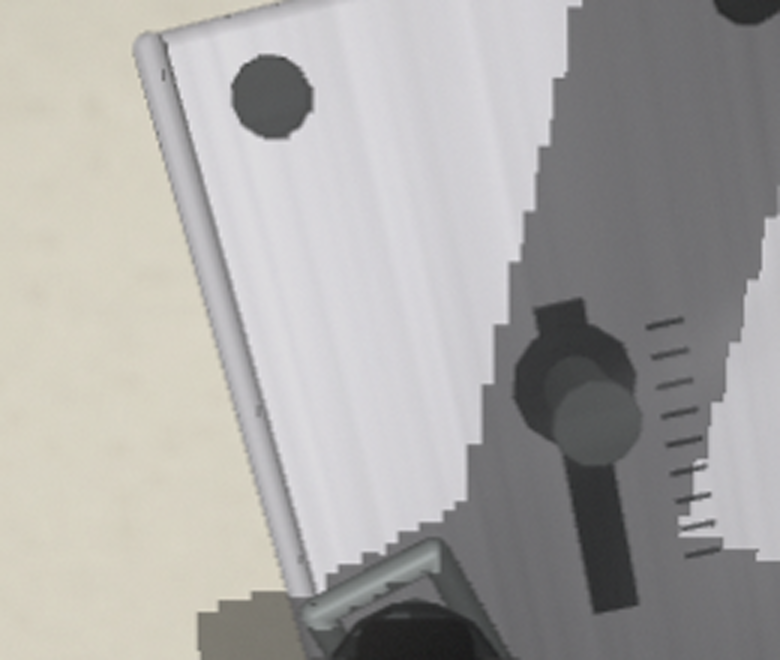

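The pin is in the eye: it reached z 47 with no contact. Now I pull radially in steps and watch the force.

Run:
```python
from h import *
import pickle,json
np.set_printoptions(precision=2,suppress=True)
p=pickle.load(open("e.pkl","rb"));print("post",at_z(p,(180+597/3,80+422/3),34))
piv=np.array([565,56.5]);a=np.radians(-151.58);u=np.array([np.cos(a),np.sin(a)]);n=np.array([-u[1],u[0]])
f0=np.array(manip.read_force());json.dump(f0.tolist(),open("f0.json","w"))
t=np.array([453.3,-4]);R=(t-piv)@u;print(R,(t-piv)@n)
for r in list(range(int(R)+2,int(R)+11,1))+[145,155,165,175,184]:
    g=manip.movel([*(piv+u*r),47],feed=20,guard=5)
    manip.wait(.1)
    f=np.mean([np.array(manip.read_force())-f0 for _ in range(3)],0);tp=np.array(manip.read_tool_pos())
    print(r,g,"F rad/tan/z",f[:2]@u,f[:2]@n,f[2],"R",(tp[:2]-piv)@u)
    if f[:2]@u<-10 or g:break
print(manip.read_time(),manip.read_wrist_torque())
```

```text
post [415.84  22.46  34.  ]
127.0320344433081 0.04717196392410472
129 False F rad/tan/z -0.6470324423165783 -0.16335212223525908 -0.8659846085078232 R 128.99328606495337
130 False F rad/tan/z -0.23697983715690973 0.3315531571479172 -1.0990439927453537 R 129.9886486676634
131 False F rad/tan/z -0.5054474003842991 0.6690887706675266 -1.7691182019792822 R 131.00134692306608
132 False F rad/tan/z -0.22998649349417533 0.11637146239827051 -0.17428886030974144 R 132.01243735995934
133 False F rad/tan/z -1.0592531189610186 0.7077019326302566 -0.8318391015497625 R 132.8523181552833
134 False F rad/tan/z -1.1405970236880167 -1.275965859847468e-05 -0.3168805375918249 R 133.94020425461005
135 False F rad/tan/z -1.0761209907425746 -0.4007347631278921 -0.12008359794028522 R 134.9887961571864
136 False F rad/tan/z -2.5070536232825837 0.45962909322404155 -0.6142418690807474 R 135.99788868101436
137 False F rad/tan/z -2.714473415938937 0.9211104039540129 -1.4493492339789464 R 136.99834529478693
145 False F rad/tan/z -2.958744751409525 -0.11687461536391197 -0.8519658639911207 R 144.90014963934516
155 False F rad/tan/z -4.501909632649797 0.19497337171547646 -1.037608520385534 R 154.8935956601545
165 False F rad/tan/z -5.885714279588824 -0.33726182961883644 -0.7899333807365622 R 164.87861239326963
175 False F rad/tan/z -6.044257153514188 0.8985556302156296 -1.6077934051346363 R 174.5884967255031
184 False F rad/tan/z -7.188086606556493 -0.13181715264588617 -1.4262641822756763 R 183.3256696512047
25.2667 [ 0.66 -1.21 -0.02]
```

Pull onset was at R≈132.3 mm, where 132 is expected, and 7.2 N at the end against 7.4 expected, so the frame holds. Now I draw slightly further and swing clockwise with force checks.

```bash
cat > sw.py <<'E'
from h import *
import json
np.set_printoptions(precision=2,suppress=True)
piv=np.array([565,56.5]);f0=np.array(json.load(open("f0.json")))
def pol(r,deg): a=np.radians(deg);return [*(piv+r*np.array([np.cos(a),np.sin(a)])),47]
def state(tag):
    tp=np.array(manip.read_tool_pos())[:2]-piv;R=np.hypot(*tp);u=tp/R;n=np.array([-u[1],u[0]])
    f=np.mean([np.array(manip.read_force())-f0 for _ in range(4)],0)
    print(tag,"F rad/tan/z",np.array([f[:2]@u,f[:2]@n,f[2]]),"R %.1f ang %.2f"%(R,np.degrees(np.arctan2(tp[1],tp[0]))))
    return f[:2]@u,f[:2]@n
E
python3 - <<'E'
from sw import *
manip.movel(pol(185.5,-151.58),feed=20,guard=4);state("s")
for a in np.append(np.arange(-153,-168.1,-1),-168.4):
    g=manip.movel(pol(185.5,a),feed=22,guard=3.5);manip.wait(.05)
    fr,ft=state((a,g))
    if g or ft>2.5: break
print(manip.read_time())
E
```

```text
s F rad/tan/z [-6.12 -0.14 -1.87] R 184.8 ang -151.54
(np.float64(-153.0), False) F rad/tan/z [-7.65 -0.65 -1.3 ] R 184.8 ang -152.96
(np.float64(-154.0), False) F rad/tan/z [-8.15 -0.08 -1.29] R 184.7 ang -153.95
(np.float64(-155.0), False) F rad/tan/z [-7.16 -0.41 -1.98] R 184.7 ang -154.95
(np.float64(-156.0), False) F rad/tan/z [-6.65 -0.55 -1.51] R 184.7 ang -155.94
(np.float64(-157.0), False) F rad/tan/z [-7.47 -0.06 -1.44] R 184.7 ang -156.93
(np.float64(-158.0), False) F rad/tan/z [-7.56 -0.23 -1.99] R 184.7 ang -157.93
(np.float64(-159.0), False) F rad/tan/z [-7.63  0.28 -2.57] R 184.7 ang -158.92
(np.float64(-160.0), False) F rad/tan/z [-7.48 -0.41 -1.45] R 184.6 ang -159.91
(np.float64(-161.0), False) F rad/tan/z [-7.01 -0.32 -1.46] R 184.6 ang -160.90
(np.float64(-162.0), False) F rad/tan/z [-7.91  0.73 -2.52] R 184.6 ang -161.89
(np.float64(-163.0), False) F rad/tan/z [-6.54  0.05 -1.88] R 184.5 ang -162.89
(np.float64(-164.0), False) F rad/tan/z [-7.63 -0.31 -1.57] R 184.5 ang -163.89
(np.float64(-165.0), False) F rad/tan/z [-7.49 -0.47 -1.07] R 184.5 ang -164.88
(np.float64(-166.0), False) F rad/tan/z [-6.93  0.77 -0.96] R 184.5 ang -165.88
(np.float64(-167.0), False) F rad/tan/z [-6.52 -0.01 -2.25] R 184.5 ang -166.88
(np.float64(-168.0), False) F rad/tan/z [-7.03  0.48 -1.73] R 184.4 ang -167.88
(np.float64(-168.4), False) F rad/tan/z [-7.03 -0.87 -1.87] R 184.5 ang -168.27
31.475
```

Run:
```python
from sw import *
for a in np.arange(-169,-172.1,-.5):
    g=manip.movel(pol(185.5,a),feed=15,guard=3.5);manip.wait(.05)
    fr,ft=state((a,g))
    if g or ft>1.6: break
manip.movel(pol(185.5,-167.8),feed=20)
for r in (182,180,178,176,175,174,173,172,171):
    manip.movel(pol(r,-167.4),feed=20);manip.wait(.05)
    fr,ft=state(r)
    if abs(fr)<1: break
print(manip.read_time())
```

```text
(np.float64(-169.0), False) F rad/tan/z [-7.56  1.17 -2.37] R 184.4 ang -168.82
(np.float64(-169.5), False) F rad/tan/z [-7.56 -0.73 -1.6 ] R 184.3 ang -169.34
(np.float64(-170.0), True) F rad/tan/z [-6.3   2.5  -2.26] R 183.1 ang -169.64
182 F rad/tan/z [-7.1   1.01 -0.38] R 180.9 ang -167.23
180 F rad/tan/z [-6.91  0.14 -0.64] R 178.9 ang -167.24
178 F rad/tan/z [-6.69  0.57  0.57] R 177.0 ang -167.23
176 F rad/tan/z [-3.02  1.27 -0.12] R 175.9 ang -167.31
175 F rad/tan/z [-1.27  1.15  0.58] R 175.4 ang -167.38
174 F rad/tan/z [-0.09  2.4  -0.51] R 174.5 ang -167.41
34.75
```

The shank touched where predicted, and the load moved to the post at R≈176. Now I centre the pin in the eye and lift out.

Run:
```python
from sw import *
for r,a in((172.5,-167),(171,-166.8)):
    manip.movel(pol(r,a),feed=20);manip.wait(.1);fr,ft=state((r,a))
q=pol(171,-166.8)
g=manip.movel([q[0],q[1],75],feed=40,guard=4);print(g);state("up")
if not g:
    manip.movel([q[0],q[1],120],feed=80)
    manip.wait(.2)
    manip.movel([417,-294.7,120],feed=200);manip.wait(.2)
    p=manip.grab_frame("wrist")
    print([ (d["confidence"],at_z(p,d["pixel"],26)) for d in manip.landmark_of(p,"stand_hole0")[:3]])
    K=[(l,d["confidence"],np.array(d["pixel"]),at_z(p,d["pixel"],24)) for l in("hook_eye","hook_throat") for d in manip.landmark_of(p,l)[:1]];print(K)
    save(p,"r.png")
print(manip.read_time(),manip.read_tool_pos())
```

```text
(172.5, -167) F rad/tan/z [ 0.03  0.48 -0.6 ] R 172.6 ang -167.06
(171, -166.8) F rad/tan/z [-0.31 -0.54 -0.32] R 171.0 ang -166.80
False
up F rad/tan/z [-0.36  0.32 -0.55] R 171.2 ang -166.81
[(0.74, array([ 418.4 , -294.48,   26.  ])), (0.68, array([ 420.36, -410.65,   26.  ]))]
[]
39.3333 [ 417.07 -294.53  120.06]
```

View pics/r.png

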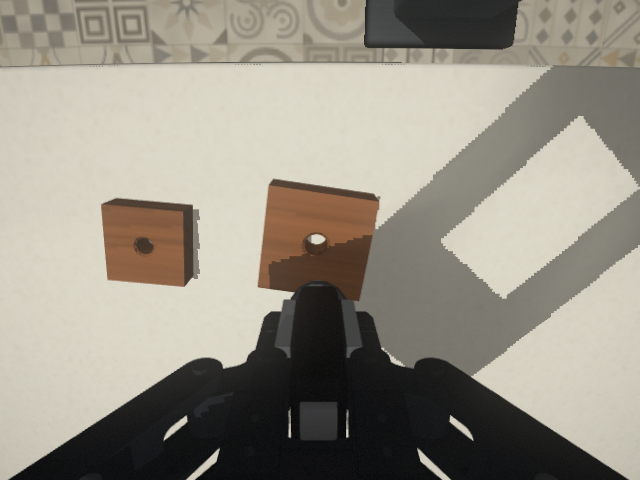

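The hole shows clear at (316,243), and the puller is upright in the grip. Now I insert it.

Run:
```python
from sw import *
manip.movel([417,-294.7,68],feed=80);manip.wait(.2)
g=manip.movel([417,-294.7,34],feed=25,guard=4);z=manip.read_tool_pos()
print(g,z,manip.read_force(),manip.read_time())
if z[2]<39:
    manip.gripper_to(45);manip.wait(.3)
    manip.movel([417,-294.7,180],feed=120)
    manip.move_to([430,-150,300],down(np.pi/2));manip.wait(.4)
    p=manip.grab_frame("wrist");save(p,"f.png")
    for l,zz in(("hook_eye",24),("hook_throat",24),("puller_grip",52),("stand_hole0",26)):
        for d in manip.landmark_of(p,l)[:2]:print(l,d["confidence"],np.array(d["pixel"]),at_z(p,d["pixel"],zz))
print(manip.read_time())
```

```text
True [ 416.9  -294.57   35.72] [-0.33 -0.38  4.63] 41.5083
hook_eye 0.59 [470.5 166.7] [400.07  15.92  24.  ]
hook_throat 0.81 [473.9 180.9] [415.49  21.52  24.  ]
puller_grip 0.78 [179.3 187.8] [ 418.15 -292.65   52.  ]
puller_grip 0.27 [184.6 182.8] [ 413.02 -286.6    52.  ]
stand_hole0 0.74 [ 81.9 184.7] [ 418.49 -410.83   26.  ]
stand_hole0 0.71 [184.8 183. ] [ 417.35 -295.5    26.  ]
44.9917
```

View pics/f.png

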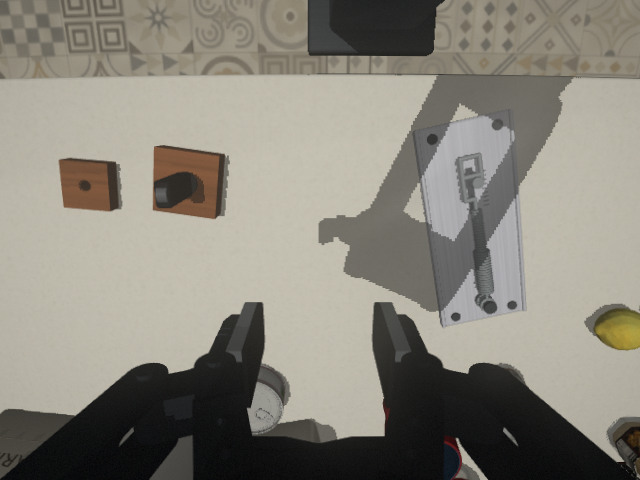

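The hook is on the post at (472,181), lying along the bracket with the spring stretched. The puller stands seated in its stand at (180,188), and the hand is clear. I'm handing in.

```bash
python3 -c "
from bench import manip
manip.job_done();print(manip.read_time())"
```

```text
the job is handed in; nothing more can be done
the job is handed in; nothing more can be done
```

The spring is hooked on the anchor post and the puller is back in the middle-sized stand. I handed the job in at about 45 s; no verdict is reported.

- **Pull and swing:** With the pin in the eye, I drew the spring out about 52 mm. The pull read 6 to 8 N, against 7.4 N expected. I then swung it clockwise until the shank touched the post gently, about 2.5 N sideways.
- **Release:** I eased back until the post took the load, at the distance predicted from the pictures. The pin came out of the eye with no snag.
- **Final checks:** In the last picture the hook throat is at (415.5, 21.5) mm and the post had been measured at (415.8, 22.4) mm, so the hook lies along the bracket. That means a stretch of about 43 mm.
- **Puller:** The downward guard stopped it at z 35.7 mm, close to the height it was gripped at, so the collar is on the block. The last picture shows it standing seated with the hand clear.
- **Bystanders:** Nothing came near the mug, tin or spice jar; I did not measure their positions again.
- **Disagreements:** The networks' `puller_grip` estimate was about 2 mm from the hole's centre, within their usual error. The hook's force on the post was not measured directly; I inferred it from the pull on the pin dropping to zero.

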